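# Close the nesting owl: small one inside, head twisted on

### The job

Stand the small wooden owl upright inside the lower half of the big owl that is held in the vise. Then take the big owl's head off the sloping drying rack and close the big owl with it: lower the head over the small owl with its beak a sixth of a turn anticlockwise (seen from above) from the feet, and once it is down on the lower half twist it clockwise until it stops, beak straight over the feet. Leave both owls there, let go, and leave everything else on the bench and the rack where it is.

Things in the scene. Friction and masses are not known exactly. Their poses are not given: they have to be found in the camera images.
- seat (a point): Lower half of the big owl: open light-wood cup, fixed in a blue vise with wooden jaws. Point: on its vertical axis at the flat shoulder ring (70 mm across, 52 mm above the bench) that the head's rim comes down on. z up; x to its front, where two carved feet stick out low down to 47 mm from the axis; y along the vise, whose screw runs 170 mm to -y. Bore 43 mm across, floor 26 mm below this point.
- spigot (a point): Centre of the mouth of the lower half, axes as seat: top of a ring 49 mm across outside (46 mm at its tip) that rises 14 mm above the shoulder. Two lugs, 12 mm wide and 3 mm thick, stick out of it at +y and -y to 29 mm from the axis, undersides 8 mm above the shoulder.
- head (a point): Head half of the big owl: light-wood cup, mouth down, 58 mm tall, with beak, two eyes, ear tufts (to 67 mm); 90 g. Point: on its axis, 29 mm above the rim. z along the axis to the crown, x to the beak. Skirt 70 mm across up to 18 mm above the rim; from 28 to 48 mm a cylinder 52 mm across: grip there on the +y and -y sides. Starts on the rack, axis leaning 30 degrees; pull it off along its axis.
- rim (a point): Centre of the head's rim, axes as head. Inside: 44 mm across up to 53 mm; skirt 63 mm with a ledge 2.5 to 6.5 mm above the rim, 53 mm across, with two 56 degree gaps centred 30 and 210 degrees anticlockwise of the beak. The lugs pass the gaps with the beak 60 degrees (within 14) anticlockwise of the feet; 60 clockwise runs them over the ledge to a stop (3 degrees slack), with little force.
- beak (a point): Tip of the beak on the big owl's head: 34 mm from the head's axis along its x, 37 mm above its rim. Axes as head.
- small (a point): Small owl, closed, light wood, 74 mm tall, 35 g, upright on the bench. Point: on its axis, 37 mm above its foot; z up, x to its face. Body 33 mm across up to 34 mm, narrowing to a head 26 mm across from 45 to 64 mm above the foot; can be gripped from any side. In the lower half only its top 34 mm stand clear: hold it by the head, fingertips at least 43 mm above its foot.
- rack: Plywood drying rack, fixed: a board 316 mm wide (y), 124 mm deep, sloping 30 degrees, its face towards the robot, with three stubs (50 mm across, 14 mm high, square to the board) in a row 100 mm apart; on them the owl's head and two other caps, in any order, rims flat on the board. Origin on the bench under the board's centre; x to the high edge, z up. Board's face 52 mm up at the stubs.
- lid_cap: A turned flat cap with a knob, light wood, 62 mm across, 42 mm tall, on another stub of the rack. Origin at the centre of its rim. Leave it.
- egg_cap: A turned egg-shaped cap, light wood, plain, 62 mm across, 50 mm tall, on another stub of the rack. Origin at the centre of its rim. Leave it.
- pencil: Pencil, 165 mm long, 7 mm thick, lying on the bench along its x. Origin under its middle. Leave it.
- pliers: Pliers with black handles, about 175 mm long (along x) and 46 mm wide, 11 mm high. Origin under the middle. Leave them.
- sanding_block: Cork sanding block 96 x 59 x 31 mm. Origin under its centre. Leave it.
- oil_bottle: Small amber glass bottle, 44 mm across and 105 mm tall, standing. Origin under its centre. Leave it.
- gouge: Wood gouge, about 200 mm long (along x), handle 26 mm thick. Origin under its middle. Leave it.
There are look-alikes about, which are no part of the job. Leave any pink or red look-alike of the part that bears small alone.

How it is judged:
By the outcome, as a careful person would: the job done as asked, in the order asked, and still so for the second after the job is handed in, with the robot touching nothing.
It also fails if it takes over 61 s, if anything falls off the work surface, if the arm or the gripper's body presses on something with over 40 N, if the wrist force passes 120 N, or if a joint passes its speed limit or range.

### The arm

A 7-joint arm with a two-finger parallel gripper is mounted at the origin on the work surface. World frame = base frame: x ahead of the robot, y to its left, z up, the work surface at z = 0. Lengths are in m, angles in degrees, forces in N, time in s.
With the tool pointing down it reaches from about 0.4 to 0.85 m from the base axis. Payload 4.5 kg.
Tool frame: the origin (TCP) lies on the centre line of the jaws, within the pads' length; the fingertips stand manip.finger_overhang ahead of it and the grasp point (between the pads) lies 3 mm ahead of it (manip.finger_overhang is the distance from the TCP to the fingertips, in m); z points along the fingers, y is the line along which they close (so a half turn about z gives the same grasp; the last joint's range is limited). The gripper opens to 85 mm and grips with 20 to 120 N. Pads are 22 mm wide; open, the fingers measure 114 mm over their backs; the gripper's body (76 mm by 85 mm) begins 54 mm behind the grasp point. The pads swing forward as they close: fully open they stand 13 mm farther back than shut.
Start: joints at [67.712, 39.483, -11.15, 89.685, 9.013, 51.709, -12.324], TCP at [0.256, -0.57, 0.253] pointing down, gripper open.
Joint ranges: [-172.22, 172.22], [-26.19, 119.32], [-84.43, 86.54], [7.71, 146.69], [-57.33, 237.33], [2.42, 119.75], [-152.13, 152.13]. Speed limits (degrees/s): [147.25, 147.25, 180, 180, 180, 180, 180].

### API

Orientations are given as [roll, pitch, yaw] about the fixed x, y, z axes, in that order (R = Rz(yaw) Ry(pitch) Rx(roll)).
In Python, from plant import manip gives the robot as it stands.
- The arm moves only by the tool servo_tool, never from a script. Its argument "rows" is a list of rows, each a list of 2 entries, a list of its own where there are three numbers: the shift along the world's x, y, z in cm, then the turn about the world's z in rad. A call has 1 to 12 rows; each row is the pose to reach, as a shift and turn from the pose commanded when the call began; what a row does not reach only later rows make up. A row lasts 1/10 s, in which the tool goes at most 50 mm and 8.59 degrees, less where a joint would pass 70% of its speed; a pose out of reach is approached as far as the arm can. A call with a gripper value outside its range is refused whole. "hand" is the finger opening in cm, from 0 to 8.54, set as the call begins (left out, the last holds). The fingers move at their own pace and stop on an object; the grip force is fixed at half the most. Time passes only in rows, so rows that repeat a pose let the fingers close. It gives the time, the measured TCP pose, the force, the opening and the grip force at its end, in the units of the state.
- manip.sense(): the state, without advancing time (a new reading comes with each control period).
- manip.capture(name): name is "side" or "top"; returns a dict with "img" (480x640x3 uint8, red, green, blue), "fx", "fy", "cx", "cy" (pixels), "eye" and "attitude" of the camera in the world. Camera axes: x right, y up, looking along -z (the intrinsics and any distortion apply to the point x, -y, -z); pixel columns grow to the right and rows downward; lengths in m; the calibration is good to about 2 mm. A picture is of the moment at which its call begins. There is no depth.
- manip.hand_in(): hands the job in; it is judged then, once.
Trained networks look in the newest picture that a camera, given by its name, has taken for a name from the list of things; names that differ only in an ending like _2 or _b are one class to them, and where a whole thing is asked for, a point or a joint stands for the part that bears it (a point fixed in the world has none). Each returns a list of dicts, best first, with "p" (0 to 1); they miss things now and then, are a little off and sometimes report something else, mostly with a low value. They report only what shows in the picture. A call takes as long as a camera call. They do not tell look-alikes from the thing itself.
- manip.search_frame(camera, query): "box" ([centre column, centre row, width, height] in pixels, round what is visible of it).
- manip.pinpoint(camera, query): "position" ([row, column] in pixels: a listed point, or the origin of a listed thing).
The state is a dict: "clock": time; "joint_positions": joint angles; "dq": joint speeds; "tau": joint torques, N m; "ee_pos": TCP position; "eef_rot": TCP orientation; "contact_force": force on the tool from outside, world axes, zero at the start; "moment": the same for the moment, N m; "finger_gap": finger opening in m; "grasp_force": force on a finger pad.
Only numpy, scipy, OpenCV 4.12 (cv2) and the standard library are available. Lean on these libraries where they do the work, as an engineer would, in place of code of your own. Each camera call takes 0.05 s, during which the arm holds its last target. There are 200 camera calls.

## Working session

There is one attempt and no reset: what is moved stays moved. The work goes in short steps, Python scripts to look and compute and a tool call to move; the robot and the scene stay as the last step left them, time stands still between calls to the robot, and variables do not carry over. Pictures are saved under pics/ and viewed, at most 10 in all, crops included, and the job is handed in when it is done.

Besides the shell and the picture viewer there is one more tool, called as a command line: name --argument value ..., lists and objects as JSON in quotes. servo_tool: Moves the arm, as the interface text tells. Its arguments: {"type":"object","properties":{"rows":{"type":"array"},"hand":{"type":"number"}},"required":["rows"]}

```bash
ls; mkdir -p pics
cat > h.py <<'E'
import numpy as np, cv2
from plant import manip
def snap(n,save=None):
    c=manip.capture(n)
    if save: cv2.imwrite('pics/'+save,c['img'][:,:,::-1])
    return c
E
python3 - <<'E'
from h import *
s=manip.sense();print(s['clock'],s['ee_pos'],s['eef_rot'],s['finger_gap'],manip.finger_overhang)
for n in('top','side'):
    c=snap(n,n+'0.png');print(n,{k:v for k,v in c.items() if k!='img'})
    for q in('seat','spigot','head','rim','beak','small','rack','lid_cap','egg_cap','oil_bottle'):
        print(q,[(np.round(d['position']).tolist(),round(d['p'],2)) for d in manip.pinpoint(n,q)][:4])
E
```

```text
pics
0.0 [ 0.25614657 -0.5694118   0.25245733] [-1.79890083e+02  8.90245016e-03  2.42277051e+01] 0.08508079377777109 0.022
top {'fx': 452.7507565133245, 'fy': 452.7507565133245, 'cx': 319.8321742400782, 'cy': 232.80147485190116, 'eye': array([0.3928944 , 0.06951401, 0.97680564]), 'attitude': array([  9.87544666,  -0.16096828, -88.52929789])}
seat [([245.0, 456.0], 0.66), ([324.0, 430.0], 0.3)]
spigot [([244.0, 458.0], 0.57)]
head [([255.0, 281.0], 0.94)]
rim [([249.0, 280.0], 0.88), ([262.0, 367.0], 0.2)]
beak [([237.0, 273.0], 0.68)]
small [([261.0, 366.0], 0.72), ([231.0, 386.0], 0.6), ([312.0, 361.0], 0.47)]
rack [([256.0, 235.0], 0.57)]
lid_cap [([255.0, 237.0], 0.96)]
egg_cap [([267.0, 185.0], 0.85)]
oil_bottle [([170.0, 351.0], 0.57), ([242.0, 456.0], 0.42)]
side {'fx': 432.9974862127671, 'fy': 432.9974862127671, 'cx': 316.16526296926787, 'cy': 232.86942926084077, 'eye': array([0.35041426, 0.56583304, 0.60934359]), 'attitude': array([  46.17491284,    0.98960333, -157.05363372])}
seat [([167.0, 383.0], 0.97)]
spigot [([290.0, 323.0], 0.24)]
head [([284.0, 330.0], 0.8)]
rim [([288.0, 322.0], 0.73)]
beak [([265.0, 317.0], 0.94)]
small [([245.0, 423.0], 0.9), ([210.0, 346.0], 0.79), ([231.0, 375.0], 0.66)]
rack [([359.0, 310.0], 0.69)]
lid_cap [([341.0, 311.0], 0.89)]
egg_cap [([406.0, 296.0], 0.86)]
oil_bottle [([225.0, 268.0], 0.72)]
```

View pics/top0.png

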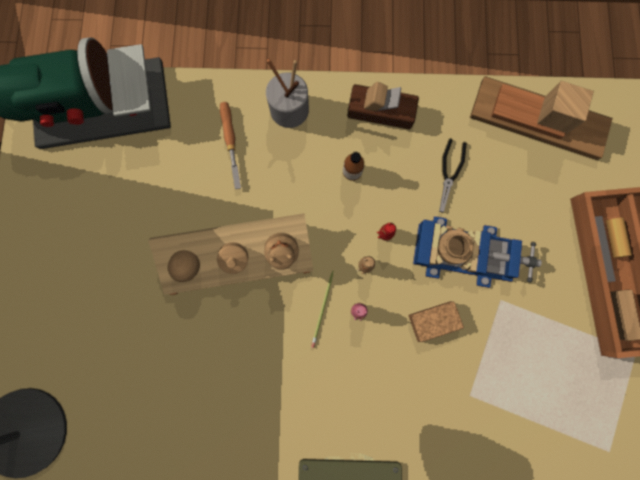

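View pics/side0.png

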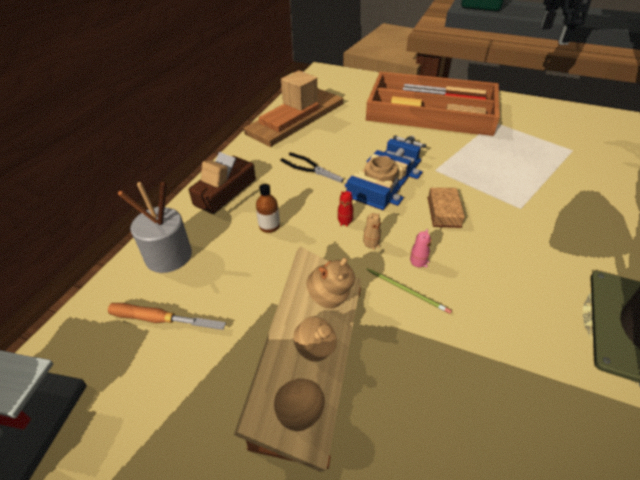

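Top view: wooden small owl at (col 367, row 264). Look-alikes are the red owl at (387,231) and the pink owl at (360,311). The head is at (281,250) on the rack's right stub, with the lid at (233,257) and the egg cap at (184,267). The vise cup is at (457,245). The side view matches: wooden owl at (372,231), red at (346,210), pink at (421,245).

```bash
cat >> h.py <<'E'
from scipy.spatial.transform import Rotation as Ro
def ray(c,rc):
    r,cl=rc
    d=np.array([(cl-c['cx'])/c['fx'],-(r-c['cy'])/c['fy'],-1.])
    return np.array(c['eye']),Ro.from_euler('xyz',c['attitude'],degrees=True).apply(d)
def atz(c,rc,z):
    e,d=ray(c,rc); return e+d*(z-e[2])/d[2]
def tri(a,pa,b,pb):
    A=np.zeros((3,3));y=np.zeros(3);R=[]
    for c,p in((a,pa),(b,pb)):
        e,d=ray(c,p);d=d/np.linalg.norm(d);P=np.eye(3)-np.outer(d,d);A+=P;y+=P@e;R.append((e,P))
    x=np.linalg.solve(A,y);return x,[np.linalg.norm(P@(x-e))*1000 for e,P in R]
E
python3 - <<'E'
from h import *
np.set_printoptions(precision=4,suppress=True)
a=snap('top');b=snap('side')
pp={n:{q:[d['position'] for d in manip.pinpoint(n,q)] for q in('seat','spigot','head','rim','beak','small','rack','lid_cap','egg_cap')} for n in('top','side')}
for q in pp['top']:
    for i,u in enumerate(pp['top'][q]):
        for j,v in enumerate(pp['side'][q]):
            x,e=tri(a,u,b,v)
            if max(e)<12: print(q,np.round(u),np.round(v),x,np.round(e,1))
for q,z in(('seat',.052),('spigot',.066),('small',.037)):
    print(q,[atz(a,u,z) for u in pp['top'][q]],[atz(b,u,z) for u in pp['side'][q]])
i=a['img'][190:340,250:500][:,:,::-1];j=b['img'][130:330,280:450][:,:,::-1]
cv2.imwrite('pics/crop1.png',np.hstack([cv2.resize(i,(500,600*500//1000),interpolation=3),cv2.resize(j,(255,300),interpolation=3)]))
E
```

```text
seat [247. 459.] [167. 382.] [ 0.533  -0.2172  0.049 ] [1.3 1.3]
spigot [244. 456.] [163. 381.] [ 0.5356 -0.2074  0.065 ] [0.6 0.6]
head [253. 277.] [282. 329.] [0.509  0.1556 0.0792] [3.5 3.5]
rim [247. 279.] [289. 326.] [0.5202 0.154  0.0556] [1.8 1.8]
beak [239. 274.] [272. 317.] [0.531  0.1598 0.0986] [0.1 0.1]
small [262. 368.] [231. 372.] [ 0.4979 -0.0315  0.0305] [0.8 0.8]
small [227. 388.] [209. 345.] [ 0.5705 -0.0741  0.0305] [3.2 3.2]
small [312. 358.] [247. 427.] [ 0.3911 -0.011   0.0456] [2.7 2.7]
rack [256. 239.] [361. 313.] [ 0.5059  0.2464 -0.0109] [3.6 3.6]
lid_cap [256. 235.] [343. 312.] [0.5033 0.2456 0.0401] [0.7 0.7]
egg_cap [268. 186.] [406. 294.] [0.4795 0.3457 0.047 ] [6.5 6.5]
seat [array([ 0.5313, -0.2164,  0.052 ]), array([ 0.374 , -0.1635,  0.052 ])] [array([ 0.5334, -0.213 ,  0.052 ])]
spigot [array([ 0.536, -0.207,  0.066])] [array([ 0.5346, -0.2059,  0.066 ])]
small [array([ 0.498 , -0.0307,  0.037 ]), array([0.7435, 0.2701, 0.037 ]), array([ 0.5725, -0.0726,  0.037 ]), array([ 0.3938, -0.0116,  0.037 ])] [array([ 0.4954, -0.0248,  0.037 ]), array([ 0.389, -0.02 ,  0.037]), array([ 0.5648, -0.0669,  0.037 ])]
```

View pics/crop1.png

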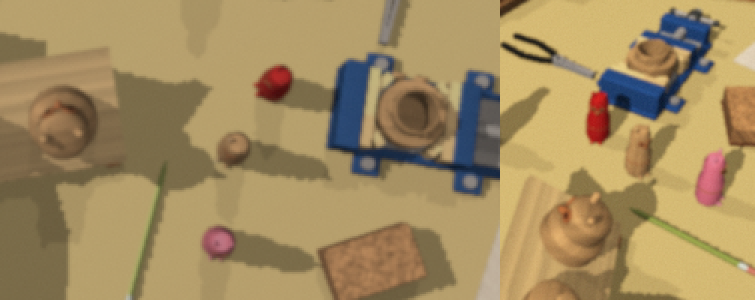

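Crop check: the chosen owl is the plain wooden one, between the red and pink copies, at world (0.497, -0.029). I'll move over it, then refine the vise and rack angles.

servo_tool --rows '[[[24.1,54.1,-5],-0.42],[[24.1,54.1,-5],-0.42],[[24.1,54.1,-5],-0.42],[[24.1,54.1,-5],-0.42],[[24.1,54.1,-5],-0.42],[[24.1,54.1,-5],-0.42],[[24.1,54.1,-5],-0.42],[[24.1,54.1,-5],-0.42],[[24.1,54.1,-5],-0.42],[[24.1,54.1,-5],-0.42],[[24.1,54.1,-5],-0.42],[[24.1,54.1,-5],-0.42]]' --hand 6

```text
clock: 3.3
ee_pos: [0.4986, -0.0261, 0.2033]
eef_rot: [-180.0, -0.1, 0.3]
contact_force: [0.3, -0.8, -0.5]
finger_gap: 0.06
grasp_force: 0.0
```

Run:
```python
from h import *
np.set_printoptions(precision=4,suppress=True)
s=manip.sense();print(s['clock'],s['ee_pos'],s['eef_rot'],s['finger_gap'],s['joint_positions'])
a=snap('top','top1.png');b=snap('side','side1.png')
for n,c in(('top',a),('side',b)):
    for q,z in(('small',.037),('seat',.052),('spigot',.066)): print(n,q,[(atz(c,d['position'],z),round(d['p'],2)) for d in manip.pinpoint(n,q)])
# vise orientation: blue mask
t=cv2.imread('pics/top0.png');h=cv2.cvtColor(t,cv2.COLOR_BGR2HSV)
m=cv2.inRange(h,(100,120,60),(125,255,255));m[:, :400]=0;m[:,560:]=0;m[:200]=0;m[300:]=0
p=np.argwhere(m>0);w=np.array([atz(a,q,.04)[:2] for q in p]).astype(np.float32)
r=cv2.minAreaRect(w);print('vise',r)
sub=w  # pca
u=np.linalg.svd(sub-sub.mean(0),full_matrices=False)[2][0];print('pca',np.degrees(np.arctan2(u[1],u[0])))
# rack edges
for P,Q in(((237,150),(214,304)),((294,166),(270,312))):
    for z in(.08,.02):
        A,B=atz(a,P,z),atz(a,Q,z);d=A-B;print('rack',np.degrees(np.arctan2(d[1],d[0]))-90,A,B)
big=cv2.resize(t[190:310,400:560],(800,600),interpolation=cv2.INTER_CUBIC);cv2.imwrite('pics/vise.png',big)
```

```text
3.3 [ 0.4986 -0.0261  0.2033] [-179.9723   -0.0622    0.2564] 0.0599620398856691 [ -3.4805  34.6364   1.9044 114.5878  -2.168   30.7456 -89.7948]
top small [(array([ 0.392 , -0.0024,  0.037 ]), 0.71), (array([ 0.493 , -0.0313,  0.037 ]), 0.69)]
top seat []
top spigot [(array([0.493 , 0.2349, 0.066 ]), 0.65)]
side small [(array([ 0.3965, -0.0189,  0.037 ]), 0.96), (array([ 0.5666, -0.0712,  0.037 ]), 0.95), (array([ 0.4953, -0.0321,  0.037 ]), 0.75)]
side seat [(array([ 0.5303, -0.2093,  0.052 ]), 0.7)]
side spigot [(array([ 0.5376, -0.2011,  0.066 ]), 0.61)]
vise ((0.5219025015830994, -0.23849420249462128), (0.21471937000751495, 0.12324928492307663), 81.01488494873047)
pca -98.32063
rack 10.195567591812917 [0.5316 0.4112 0.08  ] [0.5868 0.104  0.08  ]
rack 10.195567591812917 [0.5409 0.4341 0.02  ] [0.5998 0.1064 0.02  ]
rack 10.83145649657763 [0.4193 0.3697 0.08  ] [0.4738 0.0846 0.08  ]
rack 10.831456496577644 [0.421  0.3898 0.02  ] [0.4792 0.0856 0.02  ]
```

View pics/vise.png

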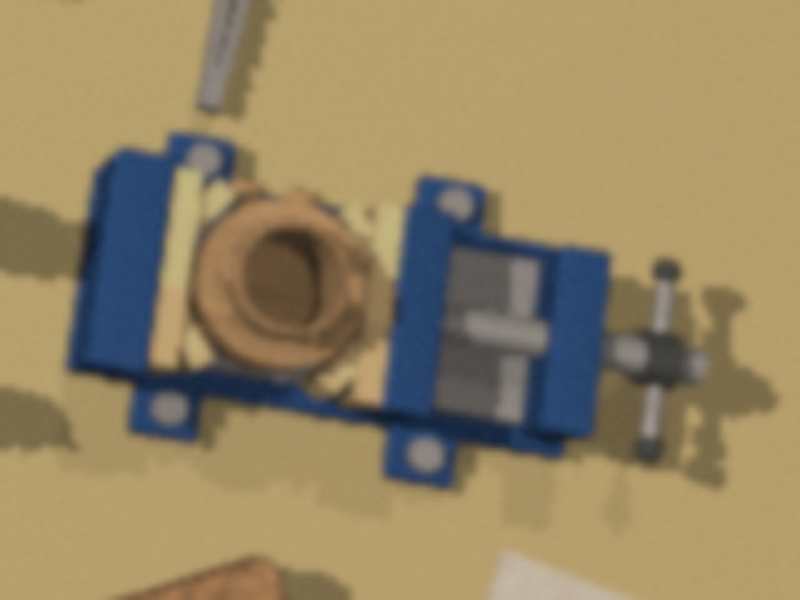

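Picture: the cup's mouth is centred at full-image px (458,245) and the bolt tabs slope about 10.7°, so the seat is at (0.5335, -0.210) with yaw about -9°. Next I descend on the small owl.

servo_tool --rows '[[[-0.1,-0.2,-4],0],[[-0.1,-0.2,-8],0],[[-0.1,-0.2,-11],0],[[-0.1,-0.2,-13.5],0],[[-0.1,-0.2,-13.5],0],[[-0.1,-0.2,-13.5],0]]'

```text
clock: 4.3
ee_pos: [0.4963, -0.0321, 0.0687]
eef_rot: [180.0, 0.0, 0.1]
contact_force: [0.3, -0.1, -0.1]
finger_gap: 0.0602
grasp_force: 0.0
```

servo_tool --rows '[[[0,0,0],0],[[0,0,0],0],[[0,0,0],0],[[0,0,0],0],[[0,0,0],0],[[0,0,0],0],[[0,0,0],0]]' --hand 0

```text
clock: 5.0
ee_pos: [0.4974, -0.031, 0.0697]
eef_rot: [180.0, -0.2, 0.2]
contact_force: [-0.2, 0.3, 6.6]
finger_gap: 0.024
grasp_force: 58.2
```

servo_tool --rows '[[[0,0,3],0],[[0,0,7],0],[[0,0,11],0],[[0,0,14],0],[[0,0,14],0],[[0,0,14],0]]'

```text
clock: 5.6
ee_pos: [0.4966, -0.0309, 0.2091]
eef_rot: [-180.0, -0.1, 0.2]
contact_force: [-0.2, 0.2, -1.1]
finger_gap: 0.0239
grasp_force: 59.1
```

Run:
```python
from h import *
np.set_printoptions(precision=4,suppress=True)
s=manip.sense();print(s['clock'],s['ee_pos'],s['eef_rot'],s['finger_gap'],s['contact_force'])
a=snap('top');b=snap('side')
for n,c in(('top',a),('side',b)):
    print(n,[(np.round(d['position']),atz(c,d['position'],s['ee_pos'][2]-.03),round(d['p'],2)) for d in manip.pinpoint(n,'small')])
i=a['img'][160:300,290:430][:,:,::-1];j=b['img'][100:280,290:470][:,:,::-1]
cv2.imwrite('pics/held.png',np.hstack([cv2.resize(k,(400,400),interpolation=3) for k in(i,j)]))
```

```text
5.6 [ 0.4966 -0.0309  0.2091] [-179.9992   -0.1075    0.169 ] 0.023903911880120244 [-0.2095  0.2313 -1.0861]
top [(array([313., 356.]), array([0.3919, 0.0039, 0.1791]), 0.49)]
side [(array([169., 379.]), array([ 0.4944, -0.0265,  0.1791]), 0.65), (array([247., 423.]), array([0.3846, 0.1271, 0.1791]), 0.6)]
```

View pics/held.png

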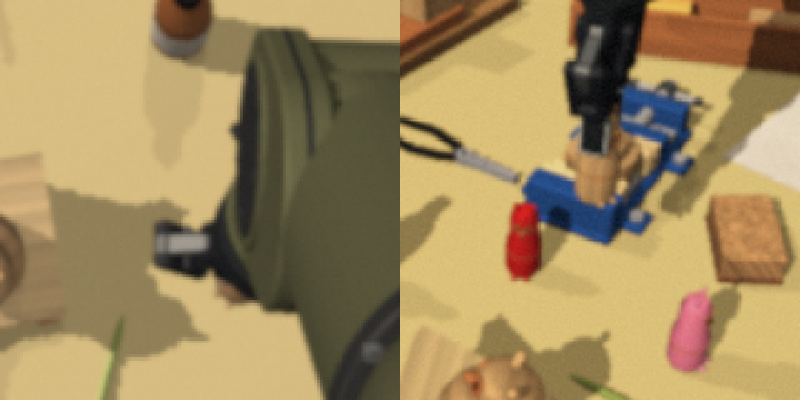

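Right panel: the wooden owl is held upright at crop (600,175), and red and pink are untouched. Now I carry it over the cup.

servo_tool --rows '[[[0.9,-4.5,0],0],[[1.8,-9,0],0],[[2.8,-13.5,0],0],[[3.7,-17.9,0],0],[[3.7,-17.9,-3],0],[[3.7,-17.9,-4],0],[[3.7,-17.9,-4],0],[[3.7,-17.9,-4],0]]'

```text
clock: 6.6
ee_pos: [0.5335, -0.2082, 0.1681]
eef_rot: [-179.9, 0.1, 0.3]
contact_force: [-0.0, -0.3, -1.2]
finger_gap: 0.0237
grasp_force: 59.2
```

Run:
```python
from h import *
np.set_printoptions(precision=4,suppress=True)
s=manip.sense();print(s['clock'],s['ee_pos'],s['eef_rot'],s['finger_gap'],s['contact_force'])
a=snap('top');b=snap('side')
i=a['img'][160:300,390:530][:,:,::-1];j=b['img'][60:240,290:470][:,:,::-1]
cv2.imwrite('pics/over.png',np.hstack([cv2.resize(k,(400,400),interpolation=3) for k in(i,j)]))
# expected side pixel of owl axis foot / cup mouth centre
def proj(c,p):
    q=Ro.from_euler('xyz',c['attitude'],degrees=True).inv().apply(np.array(p)-c['eye']);return c['cx']+c['fx']*q[0]/-q[2],c['cy']-c['fy']*q[1]/-q[2]
e=s['ee_pos']
for p in((e[0],e[1],e[2]-.069),(.5335,-.21,.066),(.5335,-.21,.052)):
    u=proj(b,p);print(p,np.round(u,1),'crop',np.round([(u[0]-290)*400/180+400,(u[1]-60)*400/180]))
```

```text
6.6 [ 0.5335 -0.2082  0.1681] [-179.9252    0.0634    0.3048] 0.02371368750926456 [-0.0328 -0.2761 -1.1609]
(np.float64(0.5334842359535668), np.float64(-0.20819088316226134), np.float64(0.09911175224380386)) [383.2 149.5] crop [607. 199.]
(0.5335, -0.21, 0.066) [382.  162.1] crop [605. 227.]
(0.5335, -0.21, 0.052) [381.5 167.4] crop [603. 239.]
```

View pics/over.png

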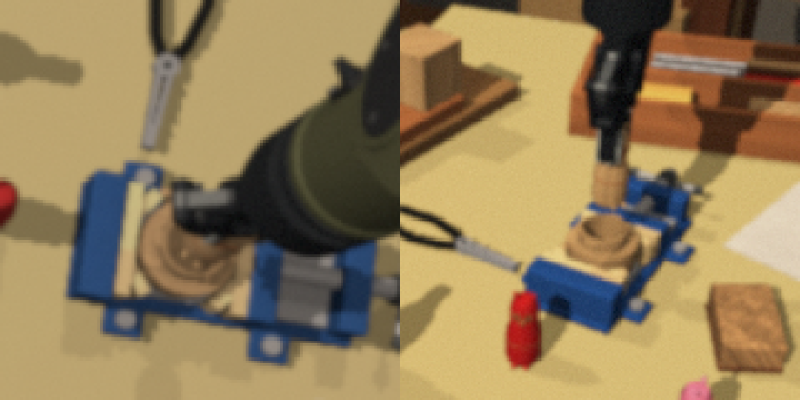

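The owl's foot shows at crop (610,203), right above the bore at (607,228). Lowering.

servo_tool --rows '[[[0,-0.1,-2],0],[[0,-0.1,-4],0],[[0,-0.1,-5.5],0],[[0,-0.1,-6.3],0],[[0,-0.1,-6.8],0],[[0,-0.1,-7.1],0],[[0,-0.1,-7.1],0],[[0,-0.1,-7.1],0]]'

```text
clock: 7.5
ee_pos: [0.5339, -0.2111, 0.0979]
eef_rot: [180.0, -0.1, 0.2]
contact_force: [-0.2, 1.0, -0.7]
finger_gap: 0.0236
grasp_force: 59.2
```

servo_tool --rows '[[[0,0,-0.1],0],[[0,0,-0.2],0],[[0,0,-0.2],0],[[0,0,-0.2],0]]'

```text
clock: 7.9
ee_pos: [0.5339, -0.2111, 0.0958]
eef_rot: [180.0, -0.1, 0.2]
contact_force: [-0.2, -0.5, 4.8]
finger_gap: 0.0241
grasp_force: 59.6
```

Touched down. Release and lift away.

servo_tool --rows '[[[0,0,0],0],[[0,0,0],0],[[0,0,0],0],[[0,0,0],0],[[0,0,2],0],[[0,0,6],0],[[0,0,11],0],[[0,0,11],0]]' --hand 4.5

```text
clock: 8.7
ee_pos: [0.5373, -0.2125, 0.2113]
eef_rot: [179.8, -0.7, 0.1]
contact_force: [0.1, -0.5, -0.8]
finger_gap: 0.0453
grasp_force: 0.0
```

servo_tool --rows '[[[-1.5,9,0],0.18],[[-3,18,0],0.18],[[-3.3,36.4,0],0.18],[[-3.3,36.4,0],0.18],[[-3.3,36.4,0],0.18],[[-3.3,36.4,0],0.18],[[-3.3,36.4,0],0.18],[[-3.3,36.4,0],0.18],[[-3.3,36.4,0],0.18],[[-3.3,36.4,0],0.18]]' --hand 8

```text
clock: 9.7
ee_pos: [0.5003, 0.1521, 0.205]
eef_rot: [179.9, 0.0, 10.5]
contact_force: [0.4, -0.5, -0.7]
finger_gap: 0.0801
grasp_force: 0.0
```

Run:
```python
from h import *
np.set_printoptions(precision=4,suppress=True)
s=manip.sense();print(s['clock'],s['ee_pos'],s['eef_rot'],s['finger_gap'],s['joint_positions'])
a=snap('top','t3.png');b=snap('side')
i=a['img'][180:300,400:520][:,:,::-1];j=b['img'][60:240,290:470][:,:,::-1];k=b['img'][230:350,260:380][:,:,::-1]
cv2.imwrite('pics/in.png',np.hstack([cv2.resize(k,(260,260),interpolation=3) for k in(i,j,k)]))
for n,c in(('top',a),('side',b)):
    for q,z in(('head',.077),('rim',.052),('beak',.101),('small',.063)): print(n,q,[(np.round(d['position']),atz(c,d['position'],z),round(d['p'],2)) for d in manip.pinpoint(n,q)])
```

```text
9.7 [0.5003 0.1521 0.205 ] [179.9289   0.0398  10.4632] 0.08013695633373685 [-23.0055  35.8993   1.627  110.5362  -1.6103  33.6387 -99.8826]
top head [(array([264., 186.]), array([0.4791, 0.3356, 0.077 ]), 0.25)]
top rim []
top beak []
top small [(array([313., 355.]), array([ 0.3919, -0.0038,  0.063 ]), 0.68), (array([226., 388.]), array([ 0.5688, -0.0691,  0.063 ]), 0.67), (array([251., 458.]), array([ 0.5212, -0.212 ,  0.063 ]), 0.62)]
side head [(array([282., 333.]), array([0.5061, 0.1519, 0.077 ]), 0.7)]
side rim [(array([291., 324.]), array([0.52  , 0.1552, 0.052 ]), 0.65), (array([402., 293.]), array([0.4878, 0.3441, 0.052 ]), 0.31)]
side beak [(array([268., 317.]), array([0.5331, 0.1543, 0.101 ]), 0.8), (array([173., 311.]), array([ 0.6418, -0.0727,  0.101 ]), 0.41), (array([282., 333.]), array([0.5001, 0.1708, 0.101 ]), 0.36)]
side small [(array([248., 419.]), array([0.4001, 0.0128, 0.063 ]), 0.83), (array([163., 384.]), array([ 0.5301, -0.2112,  0.063 ]), 0.77), (array([207., 345.]), array([ 0.5573, -0.0415,  0.063 ]), 0.69)]
```

View pics/in.png

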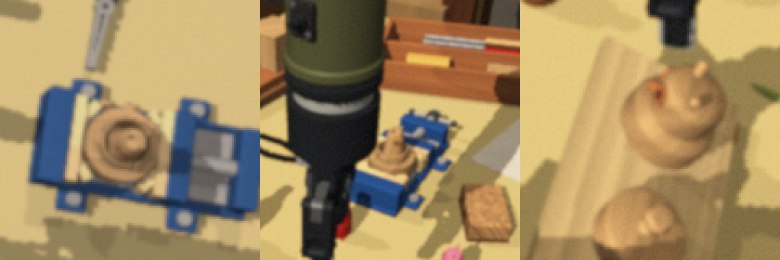

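Left and middle: the small owl stands upright in the cup. Right: the head's beak (orange, 655,92) points uphill, and the rim at (0.519, 0.1545) agrees with the head and beak points. Descending to grip.

servo_tool --rows '[[[0.3,-0.1,-4],0],[[0.3,-0.1,-7.5],0],[[0.3,-0.1,-9.5],0],[[0.3,-0.1,-10.5],0],[[0.3,-0.1,-10.5],0],[[0.3,-0.1,-10.5],0]]'

```text
clock: 10.8
ee_pos: [0.5041, 0.1522, 0.101]
eef_rot: [-180.0, -0.1, 10.5]
contact_force: [-0.1, 0.4, 0.9]
finger_gap: 0.0799
grasp_force: 0.0
```

servo_tool --rows '[[[0,0,0],0],[[0,0,0],0],[[0,0,0],0],[[0,0,0],0],[[0,0,0],0],[[0,0,0],0]]' --hand 0

```text
clock: 11.4
ee_pos: [0.5048, 0.149, 0.1023]
eef_rot: [179.8, -0.1, 10.3]
contact_force: [-0.0, -6.5, 10.5]
finger_gap: 0.05
grasp_force: 60.6
```

servo_tool --rows '[[[-0.25,-0.05,0.43],0],[[-0.5,-0.1,0.87],0],[[-1,-0.2,1.75],0],[[-1.5,-0.3,2.6],0],[[-2,-0.4,3.5],0],[[-2.2,-0.4,6],0],[[-2.2,-0.4,8],0],[[-2.2,-0.4,8],0]]'

```text
clock: 12.2
ee_pos: [0.4824, 0.1488, 0.1831]
eef_rot: [-179.9, -0.3, 10.5]
contact_force: [0.7, 0.2, -0.4]
finger_gap: 0.0504
grasp_force: 62.8
```

Run:
```python
from h import *
np.set_printoptions(precision=4,suppress=True)
s=manip.sense();print(s['clock'],s['ee_pos'],s['eef_rot'],s['finger_gap'],s['contact_force'])
a=snap('top');b=snap('side')
i=a['img'][180:330,200:350][:,:,::-1];j=b['img'][180:360,250:430][:,:,::-1]
cv2.imwrite('pics/lift.png',np.hstack([cv2.resize(k,(400,400),interpolation=3) for k in(i,j)]))
for q in('head','rim','beak'): print(q,[(np.round(d['position']),round(d['p'],2)) for d in manip.pinpoint('side',q)][:2])
```

```text
12.2 [0.4824 0.1488 0.1831] [-179.9337   -0.2845   10.5049] 0.050373737383077995 [ 0.7462  0.1923 -0.3699]
head [(array([252., 349.]), 0.73), (array([160., 379.]), 0.39)]
rim []
beak [(array([235., 332.]), 0.8)]
```

View pics/lift.png

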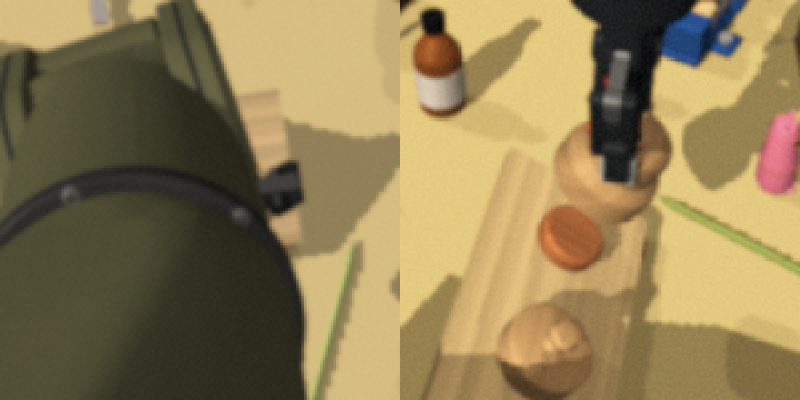

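Right panel: the head is in the grip, still tilted, and its stub is bare. I'll carry it to the free bench spot near (0.68, 0.11) and right it against the bench.

servo_tool --rows '[[[2,-1,2],0],[[6,-2,2],0],[[10.5,-3,2],0],[[15,-3.9,2],0],[[18.3,-3.9,2],0],[[18.3,-3.9,-3],0],[[18.3,-3.9,-7],0],[[18.3,-3.9,-10],0],[[18.3,-3.9,-10],0],[[18.3,-3.9,-10],0]]'

```text
clock: 13.45
ee_pos: [0.6641, 0.1089, 0.0798]
eef_rot: [180.0, 0.1, 10.5]
contact_force: [0.5, -0.6, -0.3]
finger_gap: 0.0499
grasp_force: 62.9
```

servo_tool --rows '[[[0,0,-0.5],0],[[0,0,-1],0],[[0,0,-1.3],0],[[0,0,-1.3],0]]'

```text
clock: 13.85
ee_pos: [0.6653, 0.1092, 0.0682]
eef_rot: [180.0, -0.1, 10.5]
contact_force: [-0.5, -0.6, 1.4]
finger_gap: 0.0499
grasp_force: 63.2
```

Contact is just starting, where expected. Now the righting arc.

servo_tool --rows '[[[0.6,0.1,-0.15],0],[[1.3,0.2,-0.45],0],[[1.9,0.35,-0.8],0],[[2.4,0.45,-1.25],0],[[2.4,0.45,-1.25],0],[[2.4,0.45,-1.25],0]]'

```text
clock: 14.45
ee_pos: [0.6907, 0.1139, 0.0574]
eef_rot: [180.0, -0.3, 10.5]
contact_force: [0.2, -0.2, 11.4]
finger_gap: 0.0498
grasp_force: 66.2
```

servo_tool --rows '[[[0,0,0],0],[[0,0,0],0],[[0,0,0],0],[[0,0,0.2],0],[[0,0,3],0],[[0,0,8],0],[[-6,4,13],0],[[-11,8,13],0],[[-16,12,13],0],[[-20,16,13],0],[[-20,16,13],0]]' --hand 8

```text
clock: 15.55
ee_pos: [0.4997, 0.2633, 0.1845]
eef_rot: [-180.0, -0.0, 10.4]
contact_force: [0.5, 2.2, 0.2]
finger_gap: 0.0802
grasp_force: 0.0
```

Run:
```python
from h import *
np.set_printoptions(precision=4,suppress=True)
s=manip.sense();print(s['clock'],s['ee_pos'],s['eef_rot'],s['finger_gap'],s['contact_force'])
a=snap('top');b=snap('side')
for n,c in(('top',a),('side',b)):
    for q,z in(('head',.029),('rim',.0),('beak',.037)): print(n,q,[(np.round(d['position']),atz(c,d['position'],z),round(d['p'],2)) for d in manip.pinpoint(n,q)])
i=a['img'][130:240,240:350][:,:,::-1];j=b['img'][170:300,190:320][:,:,::-1]
cv2.imwrite('pics/up.png',np.hstack([cv2.resize(k,(400,400),interpolation=3) for k in(i,j)]))
```

```text
15.55 [0.4997 0.2633 0.1845] [-179.9767   -0.0349   10.4465] 0.08020687274766368 [0.5053 2.1999 0.2006]
top head [(array([174., 301.]), array([0.6856, 0.1162, 0.029 ]), 0.79), (array([177., 302.]), array([0.6798, 0.1129, 0.029 ]), 0.35)]
top rim [(array([177., 302.]), array([0.6891, 0.1134, 0.    ]), 0.82), (array([171., 351.]), array([0.7052, 0.0053, 0.    ]), 0.67)]
top beak [(array([157., 298.]), array([0.7224, 0.1227, 0.037 ]), 0.72)]
side head [(array([257., 248.]), array([0.6865, 0.1179, 0.029 ]), 0.7), (array([340., 311.]), array([0.5102, 0.2345, 0.029 ]), 0.61)]
side rim [(array([266., 251.]), array([0.6873, 0.1144, 0.    ]), 0.63)]
side beak [(array([249., 231.]), array([0.721 , 0.1195, 0.037 ]), 0.66), (array([341., 312.]), array([0.5062, 0.2413, 0.037 ]), 0.3)]
```

View pics/up.png

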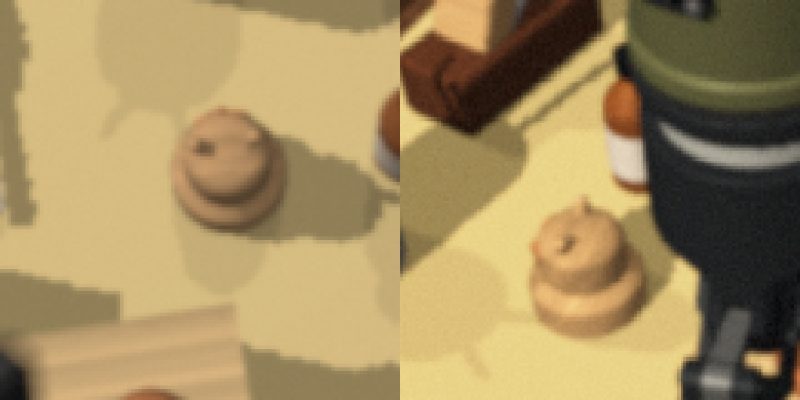

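The head stands upright on the bench at (0.687, 0.115), and the beak faces about 9° (top crop 223,108). Regrasping.

servo_tool --rows '[[[5,-4,0],0],[[9,-8,0],0],[[13,-12,0],0],[[19.5,-15.5,-3],0],[[19.5,-15.5,-3],0],[[19.5,-15.5,-3],0],[[19.5,-15.5,-3],0],[[19.5,-15.5,-3],0]]'

```text
clock: 16.75
ee_pos: [0.6955, 0.1077, 0.1538]
eef_rot: [-179.9, 0.1, 10.5]
contact_force: [-0.7, 0.7, 0.8]
finger_gap: 0.0799
grasp_force: 0.0
```

servo_tool --rows '[[[-0.8,0.7,-3],0],[[-0.8,0.7,-6.5],0],[[-0.8,0.7,-9],0],[[-0.8,0.7,-10.1],0],[[-0.8,0.7,-10.1],0],[[-0.8,0.7,-10.1],0]]'

```text
clock: 17.35
ee_pos: [0.6889, 0.1151, 0.0545]
eef_rot: [-180.0, -0.1, 10.5]
contact_force: [0.3, -0.4, 0.4]
finger_gap: 0.0801
grasp_force: 0.0
```

servo_tool --rows '[[[0,0,0],0],[[0,0,0],0],[[0,0,0],0],[[0,0,0],0],[[0,0,0],0]]' --hand 0

```text
clock: 17.85
ee_pos: [0.6893, 0.1145, 0.0552]
eef_rot: [-180.0, -0.2, 10.5]
contact_force: [-0.9, -0.0, 6.4]
finger_gap: 0.0501
grasp_force: 61.9
```

servo_tool --rows '[[[0,0,2],0],[[0,0,6],0],[[0,0,11],0],[[0,0,15],0],[[-2,-4,15],0.15],[[-4,-8,15],0.3],[[-6,-12.5,15],0.45],[[-8,-17,15],0.6],[[-10,-21,15],0.73],[[-12,-25,15],0.73],[[-14,-29,15],0.73],[[-15.6,-32.4,15],0.73]]'

```text
clock: 19.05
ee_pos: [0.5305, -0.2127, 0.2036]
eef_rot: [179.9, 0.1, 52.2]
contact_force: [1.0, -0.4, -0.4]
finger_gap: 0.0498
grasp_force: 62.6
```

servo_tool --rows '[[[0,0,0],0],[[0,0,0],0],[[0,0,0],0]]'

```text
clock: 19.35
ee_pos: [0.5331, -0.2083, 0.2035]
eef_rot: [180.0, -0.1, 52.4]
contact_force: [-0.1, 0.3, -1.3]
finger_gap: 0.0502
grasp_force: 62.6
```

```bash
cat >> h.py <<'E'
def proj(c,p):
    q=Ro.from_euler('xyz',c['attitude'],degrees=True).inv().apply(np.array(p)-c['eye']);return c['cx']+c['fx']*q[0]/-q[2],c['cy']-c['fy']*q[1]/-q[2]
E
python3 - <<'E'
from h import *
np.set_printoptions(precision=4,suppress=True)
s=manip.sense();print(s['clock'],s['ee_pos'],s['eef_rot'],s['finger_gap'],s['contact_force'],s['joint_positions'])
a=snap('top');b=snap('side')
z=s['ee_pos'][2]-.055
for n,c in(('top',a),('side',b)):
    for q,h in(('head',.029),('rim',.0),('beak',.037)): print(n,q,[(np.round(d['position']),atz(c,d['position'],z+h),round(d['p'],2)) for d in manip.pinpoint(n,q)])
j=b['img'][60:220,300:460][:,:,::-1]
j=cv2.resize(j,(600,600),interpolation=3)
e=s['ee_pos']
for k in np.linspace(0,2*np.pi,24):   # predicted rim circle (green) and shoulder (red)
  for cx,cy,cz,r,col in((e[0],e[1],z,.035,(0,255,0)),(.5335,-.21,.052,.035,(0,0,255))):
    u=proj(b,(cx+r*np.cos(k),cy+r*np.sin(k),cz));cv2.circle(j,(int((u[0]-300)*3.75),int((u[1]-60)*3.75)),2,col,-1)
cv2.imwrite('pics/align.png',j)
E
```

```text
19.35 [ 0.5331 -0.2083  0.2035] [179.956   -0.0927  52.3924] 0.05018433401731635 [-0.1469  0.264  -1.3137] [ 25.0397  39.4462 -14.0097 101.8917  13.6682  40.2398 -33.9781]
top head [(array([241., 478.]), array([ 0.5253, -0.2128,  0.1775]), 0.8), (array([225., 459.]), array([ 0.5532, -0.1787,  0.1775]), 0.52)]
top rim [(array([239., 472.]), array([ 0.5334, -0.2117,  0.1485]), 0.74)]
top beak [(array([226., 463.]), array([ 0.5494, -0.1835,  0.1855]), 0.81)]
side head [(array([118., 386.]), array([ 0.5321, -0.1998,  0.1775]), 0.91)]
side rim [(array([127., 387.]), array([ 0.533 , -0.2162,  0.1485]), 0.87)]
side beak [(array([114., 373.]), array([ 0.5569, -0.1895,  0.1855]), 0.71)]
```

View pics/align.png

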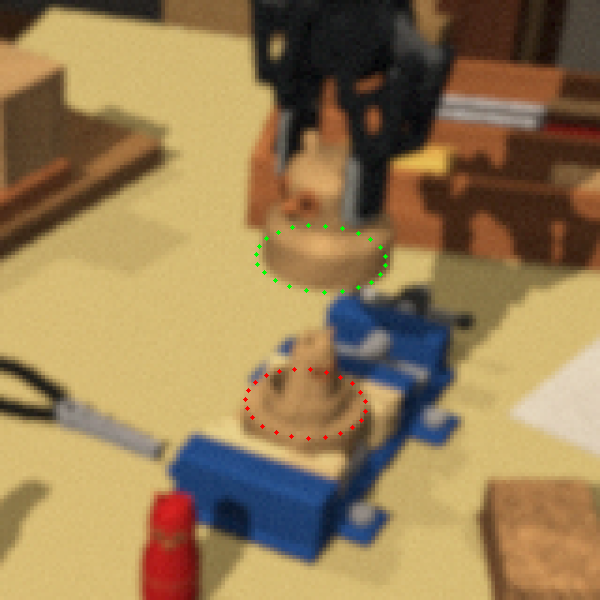

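Picture: the head is upright in the grip (rim at crop 327,260), above the cup (shoulder at 306,403). Its axis is about 2 mm behind the TCP, so I shift x by +1.5 mm and lower.

servo_tool --rows '[[[0.15,0,-2.5],0],[[0.15,0,-5],0],[[0.15,0,-6.5],0],[[0.15,0,-7.2],0],[[0.15,0,-7.6],0],[[0.15,0,-7.6],0],[[0.15,0,-7.6],0]]'

```text
clock: 20.45
ee_pos: [0.5343, -0.2098, 0.1277]
eef_rot: [179.9, -0.0, 52.3]
contact_force: [-0.1, -0.3, -0.8]
finger_gap: 0.0502
grasp_force: 62.6
```

servo_tool --rows '[[[0,0,-0.3],0],[[0,0,-0.6],0],[[0,0,-0.8],0],[[0,0,-0.8],0],[[0,0,-0.8],0]]'

```text
clock: 20.95
ee_pos: [0.5337, -0.2096, 0.119]
eef_rot: [-180.0, -0.0, 52.3]
contact_force: [0.2, 0.5, -0.1]
finger_gap: 0.0501
grasp_force: 62.6
```

servo_tool --rows '[[[0,0,-0.2],0],[[0,0,-0.4],0],[[0,0,-0.6],0],[[0,0,-0.6],0],[[0,0,-0.6],0]]'

```text
clock: 21.45
ee_pos: [0.5347, -0.2092, 0.113]
eef_rot: [179.9, -0.1, 52.3]
contact_force: [2.7, 0.3, -2.1]
finger_gap: 0.05
grasp_force: 62.6
```

servo_tool --rows '[[[0,0,-0.2],0],[[0,0,-0.4],0],[[0,0,-0.6],0],[[0,0,-0.6],0],[[0,0,-0.6],0]]'

```text
clock: 21.95
ee_pos: [0.5347, -0.2087, 0.1072]
eef_rot: [179.9, -0.1, 52.4]
contact_force: [3.6, 3.8, 2.7]
finger_gap: 0.05
grasp_force: 63.0
```

servo_tool --rows '[[[0.1,0.1,-0.1],0],[[0.1,0.1,-0.2],0],[[0.1,0.1,-0.2],0],[[0.1,0.1,-0.2],0]]'

```text
clock: 22.35
ee_pos: [0.5349, -0.2085, 0.107]
eef_rot: [179.9, 0.0, 52.3]
contact_force: [-1.4, 3.8, 18.2]
finger_gap: 0.05
grasp_force: 64.6
```

Seated on the shoulder (18 N). I ease the pressure and twist clockwise.

servo_tool --rows '[[[0,0,0.1],0],[[0,0,0.15],-0.12],[[0,0,0.15],-0.24],[[0.02,-0.05,0.15],-0.36],[[0.03,-0.08,0.15],-0.48],[[0.05,-0.1,0.15],-0.6],[[0.05,-0.13,0.15],-0.7],[[0.06,-0.15,0.15],-0.8],[[0.06,-0.15,0.15],-0.8]]'

```text
clock: 23.25
ee_pos: [0.5358, -0.2107, 0.1071]
eef_rot: [179.9, -0.1, 6.3]
contact_force: [2.6, 1.8, 5.7]
finger_gap: 0.0501
grasp_force: 63.3
```

Run:
```python
from h import *
s=manip.sense();print(s['ee_pos'],s['eef_rot'],s['contact_force'],s['moment'])
```

```text
[ 0.53579305 -0.21066467  0.10711738] [ 1.79926459e+02 -5.32746779e-02  6.29507981e+00] [2.60849528 1.83947003 5.71296389] [ 0.45367091 -0.60904572 -0.1372618 ]
```

servo_tool --rows '[[[0,-0.02,0],-0.1],[[0.01,-0.03,0],-0.17],[[0.02,-0.04,0],-0.24],[[0.02,-0.04,0],-0.24],[[0.02,-0.04,0],-0.24]]'

```text
clock: 23.75
ee_pos: [0.536, -0.2113, 0.1071]
eef_rot: [179.9, -0.1, -7.3]
contact_force: [2.9, 1.3, 5.4]
finger_gap: 0.0503
grasp_force: 63.2
```

Run:
```python
from h import *
s=manip.sense();print(s['ee_pos'],s['eef_rot'],s['contact_force'],s['moment'])
```

```text
[ 0.53595082 -0.21133793  0.10712565] [ 1.79937173e+02 -7.21517024e-02 -7.33738475e+00] [2.93199937 1.33161707 5.38799534] [ 0.35804893 -0.61626212 -0.06898473]
```

servo_tool --rows '[[[0,0,0],-0.05],[[0,0,0],-0.09],[[0,0,0],-0.09],[[0,0,0],-0.09]]'

```text
clock: 24.15
ee_pos: [0.5375, -0.2115, 0.1072]
eef_rot: [179.9, -0.3, -12.4]
contact_force: [6.1, -0.0, 3.0]
finger_gap: 0.05
grasp_force: 63.1
```

Run:
```python
from h import *
s=manip.sense();print(s['ee_pos'],s['eef_rot'],s['contact_force'],s['moment'])
```

```text
[ 0.53747294 -0.21147538  0.1072371 ] [179.93576534  -0.2522462  -12.40397294] [ 6.06610676 -0.04978888  2.98315495] [ 0.21165586 -1.19197513  0.27523272]
```

servo_tool --rows '[[[0,0,0],-0.05],[[0,0,0],-0.05],[[0,0,0],-0.05]]'

```text
clock: 24.45
ee_pos: [0.5373, -0.2116, 0.1072]
eef_rot: [179.9, -0.2, -15.1]
contact_force: [5.2, -0.1, 4.6]
finger_gap: 0.0498
grasp_force: 63.2
```

Run:
```python
from h import *
s=manip.sense();print(s['ee_pos'],s['eef_rot'],s['contact_force'],s['moment'])
```

```text
[ 0.53731832 -0.2116356   0.10723808] [179.90925089  -0.24265811 -15.08949141] [ 5.19060589 -0.1317847   4.59028876] [-0.03479637 -1.17223578  1.1060002 ]
```

The torque rises to 1.1 N m, so the head is on the stop. Release and check.

servo_tool --rows '[[[0,0,0],0.04],[[0,0,0],0.04],[[0,0,0],0.04]]'

```text
clock: 24.75
ee_pos: [0.5374, -0.2114, 0.1072]
eef_rot: [179.9, -0.2, -12.9]
contact_force: [5.9, 0.5, 3.8]
finger_gap: 0.0505
grasp_force: 63.1
```

servo_tool --rows '[[[0,0,0],0],[[0,0,0],0],[[0,0,0],0],[[0,0,0],0],[[0,0,2],0],[[0,0,6],0],[[0,0,11],0],[[-3,3,13],0],[[-6,7,13],0],[[-10,11,13],0],[[-12,15,13],0],[[-12,15,13],0]]' --hand 8

```text
clock: 25.95
ee_pos: [0.4103, -0.0551, 0.2362]
eef_rot: [-179.9, 0.4, -12.5]
contact_force: [0.5, -0.3, -0.5]
finger_gap: 0.0802
grasp_force: 0.0
```

Run:
```python
from h import *
np.set_printoptions(precision=4,suppress=True)
s=manip.sense();print(s['clock'],s['ee_pos'])
a=snap('top');b=snap('side')
for n,c in(('top',a),('side',b)):
    for q,h in(('head',.029),('rim',.0),('beak',.037),('seat',0)): print(n,q,[(atz(c,d['position'],.052+h),round(d['p'],2)) for d in manip.pinpoint(n,q)][:2])
i=a['img'][185:305,400:520][:,:,::-1];j=b['img'][90:230,310:450][:,:,::-1]
cv2.imwrite('pics/end.png',np.hstack([cv2.resize(k,(400,400),interpolation=3) for k in(i,j)]))
```

```text
25.95 [ 0.4103 -0.0551  0.2362]
top head [(array([ 0.5267, -0.2085,  0.081 ]), 0.8)]
top rim [(array([ 0.526 , -0.2064,  0.052 ]), 0.66)]
top beak [(array([ 0.5718, -0.2138,  0.089 ]), 0.77), (array([0.4969, 0.2295, 0.089 ]), 0.52)]
top seat []
side head [(array([ 0.533 , -0.2085,  0.081 ]), 0.93)]
side rim [(array([ 0.5377, -0.2105,  0.052 ]), 0.84)]
side beak []
side seat [(array([ 0.5413, -0.2209,  0.052 ]), 0.56), (array([0.48 , 0.345, 0.052]), 0.47)]
```

View pics/end.png

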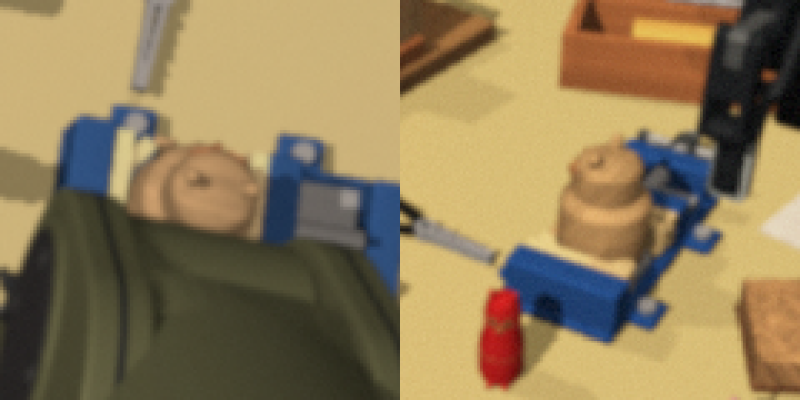

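The head is down on the lower half, beak at top crop (215,143), roughly straight over the feet. I'll clear the arm and do one numeric check.

servo_tool --rows '[[[-2,5,2],0],[[-2,10,4],0],[[-2,15,4],0],[[-2,20,4],0],[[-2,25,4],0],[[-2,25,4],0],[[-2,25,4],0]]'

```text
clock: 27.15
ee_pos: [0.3954, 0.1913, 0.2762]
eef_rot: [-180.0, 0.0, -12.8]
contact_force: [0.1, -1.0, -0.8]
finger_gap: 0.08
grasp_force: 0.0
```

Run:
```python
from h import *
np.set_printoptions(precision=4,suppress=True)
a=snap('top');b=snap('side');print(manip.sense()['clock'],manip.sense()['ee_pos'])
P={}
for n,c in(('top',a),('side',b)):
    for q,h in(('head',.029),('rim',0),('beak',.037)):
        P[n,q]=[d['position'] for d in manip.pinpoint(n,q)][:2]; print(n,q,[atz(c,p,.052+h) for p in P[n,q]])
for q in('head','beak'):
    if P['top',q] and P['side',q]: print(q,tri(a,P['top',q][0],b,P['side',q][0]))
# orange beak pixels
h=cv2.cvtColor(a['img'],cv2.COLOR_RGB2HSV)[225:262,440:480]
m=np.argwhere((h[:,:,1]>150)&((h[:,:,0]<10))&(h[:,:,2]>90));print(len(m),m.mean(0)+[225,440] if len(m) else '')
if len(m):print(atz(a,m.mean(0)+[225,440],.089))
```

```text
27.25 [0.3954 0.1877 0.2763]
top head [array([ 0.5308, -0.2082,  0.081 ]), array([ 0.5324, -0.2072,  0.081 ])]
top rim [array([ 0.5329, -0.2095,  0.052 ])]
top beak [array([ 0.5689, -0.2127,  0.089 ])]
side head [array([ 0.5433, -0.211 ,  0.081 ]), array([0.4773, 0.3565, 0.081 ])]
side rim [array([ 0.5337, -0.2145,  0.052 ]), array([ 0.5528, -0.2493,  0.052 ])]
side beak [array([ 0.5747, -0.2106,  0.089 ])]
head (array([ 0.5361, -0.2062,  0.0844]), [np.float64(5.885553776478197), np.float64(5.885553776478235)])
beak (array([ 0.5722, -0.2128,  0.0875]), [np.float64(3.0294486177545847), np.float64(3.029448617754575)])
0
```

```bash
python3 -c "
from h import *
print(manip.hand_in())"
```

```text
the job is handed in; nothing more can be done
None
```

The job is handed in after about 27 s on the robot clock: the small owl stands in the lower half, and the head is on and twisted to its stop, beak measured within about 3° of straight over the feet. I set the head down upright on the bench once to regrip it, and I viewed 11 pictures, one over the limit.

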